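# Present the notched test tile label up

## Task

Two glaze test tiles stand on end in wooden blocks; one has a small corner notch at its top, the other has square corners. Take the notched tile out of its block and finish while still holding it in the gripper about 20 cm above the middle of the round wooden bat, turned so that its label side faces up, nearly level so that it can be read from above: facing the tile with the notch at the upper right, you are looking at the label side. Hold it still and touching nothing but the gripper, do not let go, and leave the other tile, the jar, the bowl and the cup as they are.

Things in the scene. Friction and masses are not known exactly. Their poses are not given: they have to be found in the camera images.
- tile_centre (a point): centre of the notched tile: loose white ceramic, 8 mm thick (x), 46 wide (y), 110 long (z), about 80 g, standing on end at any yaw, centre 65 mm and top 120 mm above the bench. Its +x comes out of the label side (30 x 40 mm paper label in the notched half), +z points to the notched end, up at the start. Notch 15 x 15 mm at the +z, +y corner: upper right when facing the label
- square_tile_centre (a point): centre of the other tile: same size, material and axes, but all corners square; it stands in the other block and is to be left alone
- stand_a: fixed wooden block holding the notched tile, 60 (x) x 76 (y) x 40 mm high, origin at the middle of its underside, axes as the tile's at the start. Slot in its top 10 (x) x 49 (y) mm, 30 mm deep: the tile fits loosely and is drawn straight up
- stand_b: the same kind of fixed block, holding the square-cornered tile; the two blocks may stand either way round, left or right
- bat_top (a point): centre of the top of a round flat wooden bat, fixed flat on the bench, 120 mm across and 12 mm high (this point is 12 mm above the bench)
- glaze_jar: white closed jar, 64 mm across, 85 mm high, origin at the middle of its underside; bystander beyond the bat
- bowl: blue ceramic bowl, 120 mm across, 55 mm high, origin at the middle of its underside; bystander at the far right
- cup: terracotta cup, 76 mm across, 80 mm high, origin at the middle of its underside; bystander at the far left
Not all that is in view belongs to the job. What is shaped like the stand_a but red, turquoise or white is not meant.

How it is judged:
On the way:
1. the notched tile is drawn up out of its block in the gripper (height (world z) of tile_centre above 0.105 m and contact force between tile and the fingers above 0.5 N and contact force between tile and stand_a below 0.05 N), for 0.2 s.
At the end, for the whole second after the job is handed in: Notched tile in the fingers, still, centre 14 to 30 cm above the bench and within 6 cm sideways of the bat's centre, label side within 0.6 rad (34 deg) of straight up, touching nothing else; square tile within 15 mm, jar, bowl and cup within 30 mm of their starts (height (world z) of tile_centre between 0.14 and 0.3 m and horizontal distance between tile_centre and bat_top below 0.06 m and angle between tile_centre's own x axis and vertical below 0.6 rad and contact force between tile and the fingers above 0.5 N and contact force between tile and stand_a below 0.05 N and contact force between tile and stand_b below 0.05 N and contact force between tile and square_tile below 0.05 N and contact force between tile and bat below 0.05 N and contact force between tile and glaze_jar below 0.05 N and contact force between tile and bowl below 0.05 N and contact force between tile and cup below 0.05 N and linear speed of tile below 0.03 m/s and distance of square_tile_centre from where it was at the start of the episode below 0.015 m and distance of each of glaze_jar, bowl, cup from where it was at the start of the episode below 0.03 m); the arm keeps its last pose, push and grip.
It fails at once if the square-cornered tile is disturbed (moved over 15 mm) (distance of square_tile_centre from where it was at the start of the episode above 0.015 m).
It fails at once if the jar, bowl or cup is disturbed (moved over 30 mm) (distance of any of glaze_jar, bowl, cup from where it was at the start of the episode above 0.03 m).
It also fails if it takes over 35 s, if anything falls off the work surface, if the arm or the gripper's body presses on something with over 40 N, if the wrist force passes 120 N, or if a joint passes its speed limit or range.

## Robot

A 6-joint arm with a two-finger parallel gripper is mounted at the origin on the work surface. World frame = base frame: x ahead of the robot, y to its left, z up, the work surface at z = 0. Lengths are in m, angles in rad, forces in N, time in s.
With the tool pointing down it reaches from about 0.3 to 0.875 m from the base axis. Payload 6.4 kg.
Tool frame: the origin (TCP) lies between the finger pads; the fingertips stand 25 mm ahead of it and the grasp point (between the pads) lies 6 mm ahead of it; z points along the fingers, y is the line along which they close (so a half turn about z gives the same grasp; the last joint's range is limited). The gripper opens to 85 mm and grips with 20 to 120 N. Pads are 22 mm wide; open, the fingers measure 114 mm over their backs; the gripper's body (76 mm by 85 mm) begins 54 mm behind the grasp point. The pads swing forward as they close: fully open they stand 13 mm farther back than shut.
Start: joints at [-1.517, 0.181, 1.607, -0, 1.354, -0.206], TCP at [0.148, -0.556, 0.256] pointing down, gripper open.
Joint ranges: [-2.99, 2.99], [-0.89, 2.07], [0.3, 2.58], [-1.14, 4.28], [0, 2.63], [-3.12, 3.12]. Speed limits (rad/s): [2.57, 2.57, 3.01, 3.14, 3.14, 3.14].

## Interface

Orientations are given as a unit quaternion [w, x, y, z].
In Python, from bench import ctrl gives the robot as it stands.
- The arm moves only by the tool servo_tool, never from a script. Its argument "series" is text: rows parted by semicolons, each of 7 numbers parted by spaces: the gripper command: -1 is fully open, 1 is shut, values between are in proportion, then the shift along the tool's x, y, z in m, then the turn, a rotation vector about the tool's x, y, z in degrees. A call has 1 to 12 rows; each row is the pose to reach, as a shift and turn from the pose commanded when the call began, along the tool's axes at that moment; what a row does not reach only later rows make up. A row lasts 1/12 s, in which the tool goes at most 41.7 mm and 7.16 degrees, less where a joint would pass 70% of its speed; a pose out of reach is approached as far as the arm can. A call with a gripper value outside its range is refused whole. The fingers move at their own pace and stop on an object; the grip force is fixed at half the most. Time passes only in rows, so rows that repeat a pose let the fingers close. It gives the time, the measured TCP pose, the force, the opening and the grip force at its end, in the units of the state.
- ctrl.get_obs(): the state, without advancing time (a new reading comes with each control period).
- ctrl.camera(name): name is "scene" or "side" or "wrist"; returns a dict with "img" (480x640x3 uint8, red, green, blue), "z_map" (480x640 float32, m along the optical axis (not along the pixel's ray), 0 where there is no reading), "fovy" (degrees; the focal length in pixels is half the picture's height over the tangent of half this angle, whatever the lens; pixels are square), "cx", "cy" (the principal point, pixels), "extrinsics" (4x4, takes a point from camera to world coordinates); the wrist camera has in their place "T_tool_cam" (4x4, takes a point from camera to tool coordinates, whose origin is the TCP and whose axes are the flange's). Camera axes: x right, y down, z forward; pixel columns grow to the right and rows downward; lengths in m; the calibration is good to about 2 mm. A picture is of the moment at which its call begins: read the wrist's pose just before it.
- ctrl.hand_in(): hands the job in; it is judged then, once.
The state is a dict: "time_s": time; "q": joint angles; "dq": joint speeds; "joint_efforts": joint torques, N m; "eef_pos": TCP position; "eef_rot": TCP orientation; "wrist_force": force on the tool from outside, world axes, zero at the start; "torque": the same for the moment, N m; "opening": opening from 0.0 (shut) to 1.0 (fully open); "grasp_force": force on a finger pad.
Only numpy, scipy, OpenCV 4.12 (cv2) and the standard library are available. Lean on these libraries where they do the work, as an engineer would, in place of code of your own. Each camera call takes 0.05 s, during which the arm holds its last target. There are 200 camera calls.

## Working session

There is one attempt and no reset: what is moved stays moved. The work goes in short steps, Python scripts to look and compute and a tool call to move; the robot and the scene stay as the last step left them, time stands still between calls to the robot, and variables do not carry over. Pictures are saved under pics/ and viewed, at most 10 in all, crops included, and the job is handed in when it is done.

Besides the shell and the picture viewer there is one more tool, called after "Call:" as a command line: name --argument value ..., lists and objects as JSON in quotes. servo_tool: Moves the arm, as the interface text tells. Its arguments: {"type":"object","properties":{"series":{"type":"string"}},"required":["series"]}

```bash
mkdir -p pics; cat > h.py <<'E'
import numpy as np,cv2
from bench import ctrl
from scipy.spatial.transform import Rotation as R
def shot(n,f=None):
    o=ctrl.get_obs(); c=ctrl.camera(n)
    if 'extrinsics' in c: T=np.array(c['extrinsics'])
    else:
        q=o['eef_rot']; W=np.eye(4); W[:3,:3]=R.from_quat([q[1],q[2],q[3],q[0]]).as_matrix(); W[:3,3]=o['eef_pos']
        T=W@np.array(c['T_tool_cam'])
    c['T']=T
    np.savez('/tmp/'+(f or n)+'.npz',img=c['img'],z=c['z_map'],T=T,k=[240/np.tan(np.radians(c['fovy'])/2),c['cx'],c['cy']])
    cv2.imwrite(f'pics/{f or n}.png',c['img'][:,:,::-1])
def pts(f):
    d=np.load('/tmp/'+f+'.npz'); k=d['k']; z=d['z']; v,u=np.mgrid[:480,:640]
    P=np.stack([(u-k[1])/k[0]*z,(v-k[2])/k[0]*z,z],-1)
    P=P@d['T'][:3,:3].T+d['T'][:3,3]; P[z==0]=np.nan
    return P,d['img']
E
python3 -c "
from h import *
shot('scene');shot('side')
print(ctrl.get_obs())
for n in('scene','side'):
  print(np.load('/tmp/'+n+'.npz')['T'])"
```

```text
{'time_s': 0.1, 'q': array([-1.51731610e+00,  1.81510540e-01,  1.60788391e+00,  3.22643671e-05,
        1.35379240e+00, -2.06269886e-01]), 'dq': array([-0.00055489, -0.0006029 , -0.00136279, -0.0008677 , -0.00122137,
       -0.00049736]), 'joint_efforts': array([ 8.23025675e-04, -4.45871830e+01, -3.52243280e+01, -3.62698866e-04,
        3.92723770e-03, -3.92194386e-05]), 'eef_pos': array([ 0.14770098, -0.5552464 ,  0.25546123]), 'eef_rot': array([-7.93568398e-04,  9.91578219e-01,  1.29506756e-01,  7.65398708e-05]), 'wrist_force': array([-0.27440013,  0.61693367, -1.16865192]), 'torque': array([-0.03496674,  0.00322606, -0.06754844]), 'grasp_force': 0.0, 'opening': 1.0043263527074504}
[[ 0.25506346  0.60164337 -0.75694643  1.43042498]
 [ 0.9669028  -0.15348069  0.20382014 -0.23523539]
 [ 0.00645038 -0.78388069 -0.62087797  0.71027287]
 [ 0.          0.          0.          1.        ]]
[[-0.91131081 -0.25187974  0.32568266  0.26782999]
 [-0.41158216  0.57773166 -0.70485903  0.72815218]
 [-0.01061747 -0.77639083 -0.63016232  0.7543485 ]
 [ 0.          0.          0.          1.        ]]
```

View pics/scene.png

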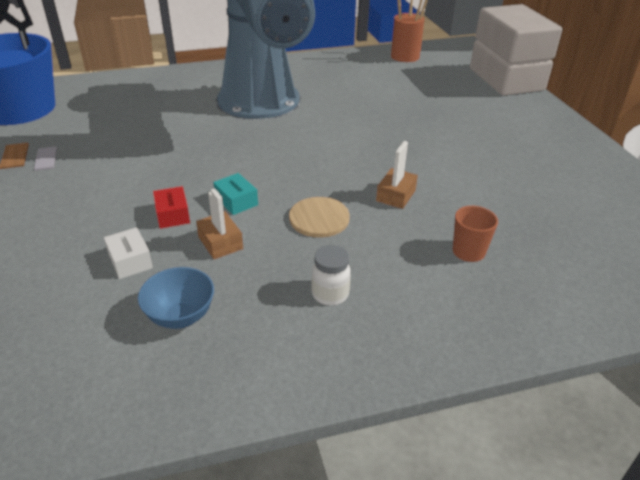

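View pics/side.png

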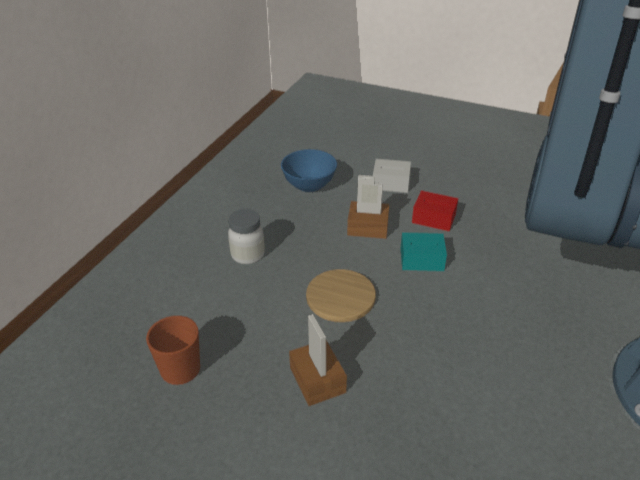

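The scene shows tiles at about (217,212) and (401,165), the bat at (319,217). The side view shows them at (369,195) and (317,345). I'll enlarge both to find the notch.

```bash
python3 -c "
from h import *
P,I=pts('scene');Q,J=pts('side')
def cr(I,u,v):return cv2.resize(I[v-40:v+40,u-50:u+50,::-1],(400,300),interpolation=cv2.INTER_CUBIC)
cv2.imwrite('pics/c1.png',np.vstack([np.hstack([cr(I,217,220),cr(I,400,170)]),np.hstack([cr(J,369,205),cr(J,317,350)])]))
np.set_printoptions(precision=4,suppress=True)
for n,A in(('scene',P),('side',Q)):
  X=A.reshape(-1,3)
  b=X[(X[:,2]>.008)&(X[:,2]<.0165)&(X[:,0]>.2)&(X[:,0]<.9)&(abs(X[:,1])<.5)]
  print(n,'bat px',A[217,319] if n=='scene' else A[295,341])
  for s in(-1,1):
    t=X[(X[:,2]>.06)&(X[:,2]<.125)&(X[:,0]>.2)&(X[:,0]<.9)]
    seed=(A[210,217] if s<0 else A[165,401]) if n=='scene' else (A[195,369] if s<0 else A[345,317])
    t=t[np.linalg.norm(t[:,:2]-seed[:2],axis=1)<.04]
    m=t[:,:2].mean(0);w,V=np.linalg.eigh(np.cov(t[:,:2].T)); print(s,seed,len(t),m,(t[:,:2].min(0),t[:,:2].max(0)),t[:,2].max(),np.sqrt(w),V[:,1],np.degrees(np.arctan2(V[1,1],V[0,1])))
"
```

```text
scene bat px [0.5643 0.0155 0.0137]
-1 [ 0.5913 -0.1822  0.0874] 365 [ 0.5857 -0.1821] (array([ 0.5546, -0.1921]), array([ 0.6027, -0.1724])) 0.12227424864601355 [0.0022 0.014 ] [-0.9396 -0.3422] -159.9899548362171
1 [0.5163 0.2005 0.0759] 314 [0.5212 0.1942] (array([0.4966, 0.1782]), array([0.5374, 0.2167])) 0.12287805933820206 [0.0023 0.0151] [-0.6908  0.7231] 133.69288715711295
side bat px [0.5467 0.0288 0.0138]
-1 [ 0.5765 -0.1788  0.0791] 630 [ 0.5778 -0.1797] (array([ 0.5534, -0.1946]), array([ 0.601, -0.17 ])) 0.12081825421376935 [0.0022 0.013 ] [-0.964  -0.2661] -164.5694610600911
1 [0.51   0.2078 0.0917] 607 [0.5129 0.2023] (array([0.4956, 0.1789]), array([0.5354, 0.2159])) 0.12169874562406158 [0.0024 0.0149] [-0.7669  0.6418] 140.07268212373876
```

View pics/c1.png

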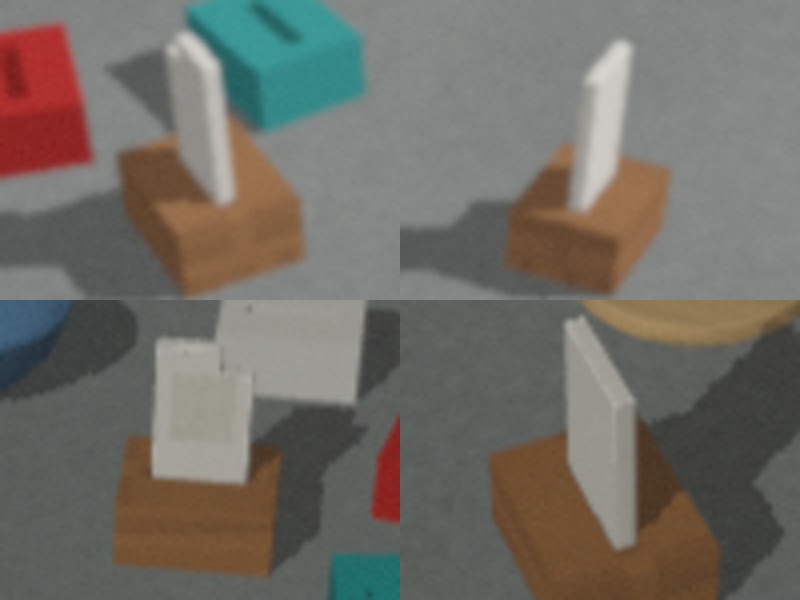

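Lower-left crop: the notched tile is the right-hand one, at world (0.578, -0.182). Its label faces +y, and the notch is on the side nearest the robot. The start yaw nearly matches it, so I'm moving above it.

Call:
servo_tool --series "-1 0.04 -0.02 -0.002 0 0 0;-1 0.08 -0.04 -0.004 0 0 0;-1 0.12 -0.06 -0.01 0 0 0;-1 0.155 -0.075 -0.015 0 0 0;-1 0.19 -0.095 -0.02 0 0 0;-1 0.23 -0.115 -0.02 0 0 0;-1 0.27 -0.135 -0.02 0 0 0;-1 0.305 -0.15 -0.02 0 0 0;-1 0.34 -0.17 -0.02 0 0 0;-1 0.38 -0.19 -0.02 0 0 0;-1 0.42 -0.205 -0.02 0 0 0;-1 0.44 -0.22 -0.02 0 0 0"

```text
time_s: 1.1
eef_pos: [0.5184, -0.2282, 0.276]
eef_rot: [-0.0, 0.992, 0.13, 0.0]
wrist_force: [-0.4, -1.1, 0.2]
opening: 1.001
grasp_force: 0.0
```

```bash
python3 -c "
from h import *
np.set_printoptions(precision=4,suppress=True)
shot('wrist','w1')
o=ctrl.get_obs();print(o['eef_pos'],o['eef_rot'],o['q'],o['time_s'])
for n in('scene','side'):
  A,I=pts(n);h=cv2.cvtColor(I,cv2.COLOR_RGB2HSV)
  X=A[(A[...,2]>.006)&(A[...,2]<.02)&(np.hypot(A[...,0]-.555,A[...,1]-.02)<.08)&(h[...,1]>60)]
  print(n,X.min(0),X.max(0),(X.min(0)+X.max(0))/2)
A,I=pts('w1')
m=(A[...,2]>.08)&(A[...,2]<.126)&(np.hypot(A[...,0]-.578,A[...,1]+.182)<.05)
X=A[m]
if len(X):
  T=X[X[:,2]>.115]
  for Y in(X,T):
    print(len(Y),Y[:,2].max(),cv2.minAreaRect((Y[:,:2]*1000).astype(np.float32)))
"
```

```text
[ 0.5211 -0.2236  0.276 ] [-0.0015  0.9913  0.1316  0.0014] [-0.6167  0.1462  1.6063  0.0042  1.389   0.6893] 1.15
scene [ 0.4928 -0.0408  0.006 ] [0.6118 0.0779 0.0164] [0.5523 0.0186 0.0112]
side [ 0.4922 -0.0403  0.006 ] [0.6108 0.08   0.0163] [0.5515 0.0199 0.0112]
761 0.12283490465672264 ((576.0133666992188, -184.17965698242188), (45.45966720581055, 8.232804298400879), 15.496170043945312)
435 0.12283490465672264 ((583.3860473632812, -182.09461975097656), (30.1596622467041, 8.168856620788574), 15.901588439941406)
```

View pics/w1.png

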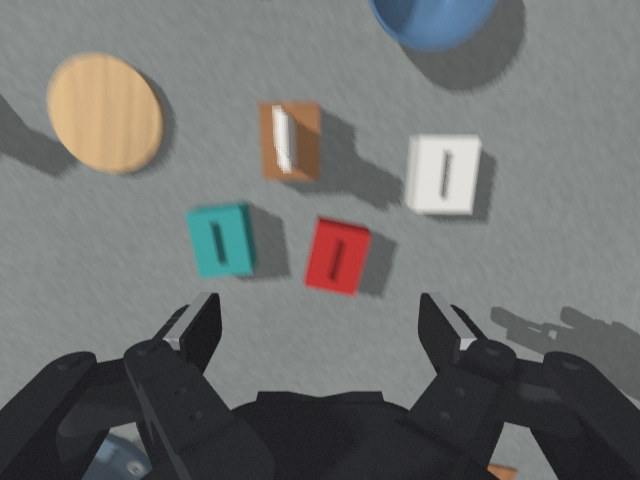

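The wrist view has the notched tile at (283,138) between the fingers' lines, bat at (105,112). The tile centre measures (0.577, -0.183) with yaw about 16°. Next I move above it and part way down.

Call:
servo_tool --series "-1 0.025 -0.01 0.015 0 0 -1;-1 0.05 -0.02 0.03 0 0 -1;-1 0.071 -0.03 0.05 0 0 -1;-1 0.071 -0.03 0.075 0 0 -1;-1 0.071 -0.03 0.1 0 0 -1;-1 0.071 -0.03 0.1 0 0 -1;-1 0.071 -0.03 0.1 0 0 -1;-1 0.071 -0.03 0.1 0 0 -1"

```text
time_s: 1.82
eef_pos: [0.5777, -0.1834, 0.1775]
eef_rot: [0.0, 0.99, 0.138, 0.0]
wrist_force: [0.5, -1.0, 0.2]
opening: 0.994
grasp_force: 0.0
```

```bash
python3 -c "
from h import *
np.set_printoptions(precision=4,suppress=True)
shot('wrist','w2')
o=ctrl.get_obs();print(o['eef_pos'],o['eef_rot'],o['time_s'])
A,I=pts('w2')
m=(A[...,2]>.06)&(A[...,2]<.126)&(np.hypot(A[...,0]-.578,A[...,1]+.182)<.035)
Y=A[m];Y=Y[Y[:,2]>.08]
print(len(Y),Y[:,2].max(),cv2.minAreaRect((Y[:,:2]*1000).astype(np.float32)))
"
```

```text
[ 0.5782 -0.1836  0.1783] [0.0008 0.9904 0.138  0.0011] 1.8667
1071 0.12310474082087217 ((576.5841674804688, -183.8846435546875), (45.78847885131836, 7.882997035980225), 15.345796585083008)
```

View pics/w2.png

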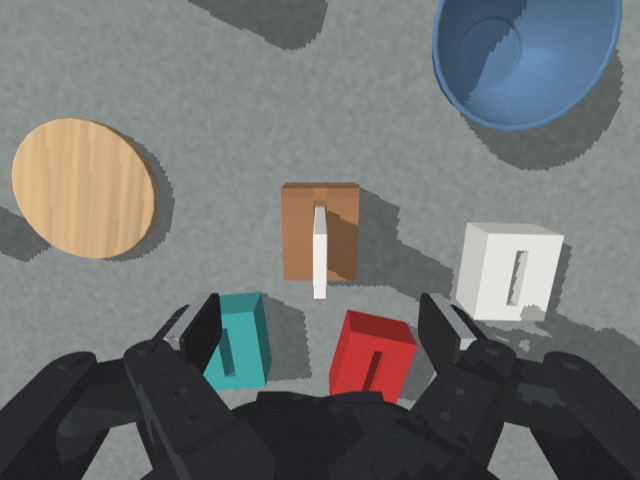

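The tile at (320,250) is upright in the picture and centred between the fingers. I'm descending to TCP z 0.096, then closing.

Call:
servo_tool --series "-1 -0.001 0 0.025 0 0 0;-1 -0.001 0 0.05 0 0 0;-1 -0.001 0 0.07 0 0 0;-1 -0.001 0 0.081 0 0 0;-1 -0.001 0 0.081 0 0 0;-1 -0.001 0 0.081 0 0 0;1 -0.001 0 0.081 0 0 0;1 -0.001 0 0.081 0 0 0;1 -0.001 0 0.081 0 0 0;1 -0.001 0 0.081 0 0 0;1 -0.001 0 0.081 0 0 0;1 -0.001 0 0.081 0 0 0"

```text
time_s: 2.87
eef_pos: [0.5765, -0.1831, 0.0956]
eef_rot: [0.0, 0.99, 0.138, 0.0]
wrist_force: [-0.1, 0.9, 0.2]
opening: 0.145
grasp_force: 0.0
```

Call:
servo_tool --series "1 0 0 0 0 0 0;1 0 0 0 0 0 0;1 0 0 0 0 0 0;1 0 0 0 0 0 0;1 0 0 0 0 0 0;1 0 0 0 0 0 0"

```text
time_s: 3.37
eef_pos: [0.5766, -0.1833, 0.0956]
eef_rot: [0.0, 0.99, 0.138, 0.0]
wrist_force: [1.2, 0.1, 3.9]
opening: 0.082
grasp_force: 58.9
```

Call:
servo_tool --series "1 0 0 -0.01 0 0 0;1 0 0 -0.025 0 0 0;1 0 0 -0.045 0 0 0;1 0 0 -0.065 0 0 0;1 0 0 -0.085 0 0 0;1 0 0 -0.105 0 0 0;1 0 0 -0.125 0 0 0;1 0 0 -0.145 0 0 0;1 0 0 -0.165 0 0 0;1 0 0 -0.18 0 0 0;1 0 0 -0.185 0 0 0;1 0 0 -0.185 0 0 0"

```text
time_s: 4.37
eef_pos: [0.5768, -0.1833, 0.282]
eef_rot: [0.001, 0.99, 0.138, 0.001]
wrist_force: [0.5, 0.1, -1.7]
opening: 0.087
grasp_force: 59.2
```

Call:
servo_tool --series "1 0.002 -0.01 0 3 0 0;1 0.005 -0.025 0 8 0 0;1 0.008 -0.04 0 13 0 0;1 0.01 -0.055 0 18 0 0;1 0.013 -0.07 0 23 0 0;1 0.016 -0.085 0 28 0 0;1 0.019 -0.1 0 33 0 0;1 0.022 -0.115 0 38 0 0;1 0.025 -0.13 0 43 0 0;1 0.028 -0.145 0 48 0 0;1 0.031 -0.16 0 53 0 0;1 0.031 -0.17 0 58 0 0"

```text
time_s: 5.37
eef_pos: [0.5592, -0.0098, 0.2791]
eef_rot: [-0.483, 0.865, 0.12, -0.068]
wrist_force: [-0.4, 0.5, -1.7]
opening: 0.086
grasp_force: 59.2
```

```bash
python3 -c "
from h import *
o=ctrl.get_obs();print(o['eef_pos'],o['eef_rot'],o['q'],o['time_s'],o['grasp_force'])"
```

```text
[ 0.55921075 -0.0097885   0.27914414] [-0.48254916  0.86489228  0.12031402 -0.06806024] [-0.55445706  0.51191926  1.42045326  0.67607529  1.98581356  0.76019005] 5.3667 59.23531651496887
```

Call:
servo_tool --series "1 0 0.005 0.003 4 0 0;1 0 0.01 0.006 8 0 0;1 0 0.017 0.01 12 0 0;1 0 0.025 0.015 16 0 0;1 0 0.033 0.02 20 0 0;1 0 0.041 0.026 24 0 0;1 0 0.048 0.03 28 0 0;1 0 0.051 0.032 30 0 0;1 0 0.051 0.032 31 0 0;1 0 0.051 0.032 31 0 0;1 0 0.051 0.032 31 0 0;1 0 0.051 0.032 31 0 0"

```text
time_s: 6.37
eef_pos: [0.5601, -0.0111, 0.2211]
eef_rot: [-0.693, 0.707, 0.099, -0.096]
wrist_force: [-0.3, 0.2, -0.6]
opening: 0.085
grasp_force: 59.3
```

```bash
python3 -c "
from h import *
o=ctrl.get_obs();print(o['eef_pos'],o['eef_rot'],o['q'],o['dq'],o['time_s'],o['grasp_force'])
shot('side','s2');shot('scene','s3')
np.set_printoptions(precision=4,suppress=True)
for n in('s2','s3'):
  A,I=pts(n)
  m=(A[...,2]>.15)&(A[...,2]<.3)&(np.hypot(A[...,0]-.55,A[...,1]-.04)<.09)&(I.min(-1)>110)
  Y=A[m];print(len(Y),Y.mean(0) if len(Y) else 0,Y.min(0),Y.max(0),np.linalg.svd(Y-Y.mean(0),full_matrices=False)[2][2])
a=cv2.imread('pics/s2.png')[200:400,200:467];b=cv2.imread('pics/s3.png')[60:260,200:467]
cv2.imwrite('pics/c2.png',cv2.resize(np.hstack([a,b]),(800,300),interpolation=cv2.INTER_CUBIC))
"
```

```text
[ 0.56005592 -0.011129    0.22114939] [-0.69327848  0.70727354  0.09935619 -0.09621552] [-0.59790874  0.85572611  1.34897242  0.93683905  2.22247427  0.70499509] [-2.13393464e-03 -9.61508724e-03 -4.56408569e-04  1.21414852e-03
  1.21045787e-03  8.85733599e-05] 6.3667 59.30030331015587
1200 [0.5487 0.0348 0.2227] [ 0.5158 -0.0286  0.2135] [0.5891 0.0796 0.2316] [-0.0192  0.0494  0.9986]
826 [0.5605 0.0233 0.224 ] [ 0.5137 -0.0468  0.2029] [0.5912 0.0791 0.2669] [-0.1309 -0.0887 -0.9874]
```

View pics/c2.png

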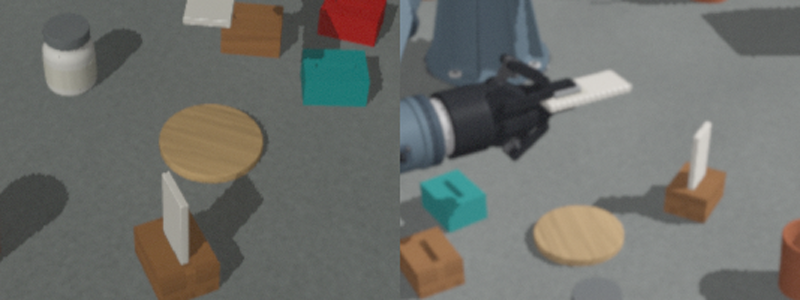

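The right crop shows the tile level in the gripper and the block below it empty. The left crop cuts the tile off, so I'm taking one more crop to check that the label faces up.

```bash
python3 -c "
import cv2
cv2.imwrite('pics/c3.png',cv2.resize(cv2.imread('pics/s2.png')[100:240,270:457],(560,420),interpolation=cv2.INTER_CUBIC))"
```

```text
(no output)
```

View pics/c3.png

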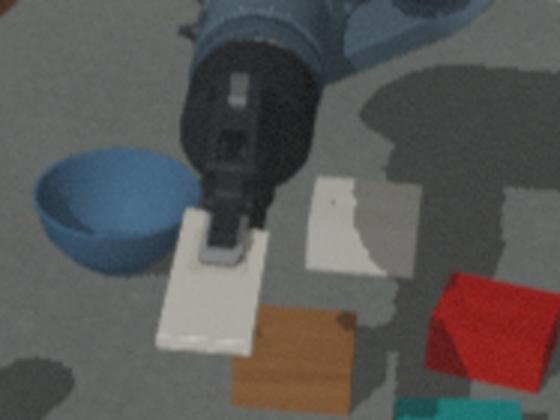

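The tile's upper face shows at (215,290), with the label's edge visible around the pad at (222,245) and the notch at the upper right. It is level, still and clear of everything, so I'm handing it in.

```bash
python3 -c "
from bench import ctrl
print(ctrl.hand_in())"
```

```text
the job is handed in; nothing more can be done
None
```

I handed the job in with the notched tile held still and nearly level, label side up, about 22 cm above the bench over the middle of the bat; no verdict came back.

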